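Angle a slotted rail past the post into its fixture

ROBOT

A 6-joint arm with a two-finger parallel gripper is mounted at the origin on the work surface; the furniture and walls round the work are solid. World frame = base frame: x ahead of the robot, y to its left, z up, the work surface at z = 0. Lengths are in m, angles in degrees, forces in N, time in s.
With the tool pointing down it reaches from about 0.35 to 0.875 m from the base axis. Payload 4.2 kg.
Tool frame: the origin (TCP) lies at the very end of the fingers, on their centre line; the grasp point (between the pads) lies 19 mm behind it; z points along the fingers, y is the line along which they close (so a half turn about z gives the same grasp; the last joint's range is limited). The gripper opens to 87 mm and grips with 3 to 60 N. Pads are 19 mm wide; open, the fingers measure 117 mm over their backs; the gripper's body (75 mm by 190 mm) begins 51 mm behind the grasp point.
Start: joints at [14.817, 22.042, 0.453, 0, -68.411, -14.817], TCP at [0.625, 0, 0.223] pointing down, gripper open.
Joint ranges: [-179.83, 179.83], [-69.29, 118.12], [-61.27, 80.66], [-181.25, 117.63], [-171.15, -9.14], [-177.46, 177.46]. Speed limits (degrees/s): [159.86, 159.86, 180, 180, 180, 180].

INTERFACE

Orientations are given as a 3x3 rotation matrix whose columns are the frame's x, y, z axes.
In Python, from station import monitor, cams, ticket gives the robot as it stands.
- The arm moves only by the tool drive_tool, never from a script. Its argument "moves" is a list of rows, each an object with "delta_pos": the shift along the tool's x, y, z in mm, a list of three; "turn": the turn about the tool's z in rad; "claw": the opening, from 0 (shut) to 1 (fully open). A call has 1 to 12 rows; each row shifts and turns the commanded pose from where the row before left it, along the tool's axes as they then stand; what a row does not reach is not made up. A row lasts 1/8 s, in which the tool goes at most 62.5 mm and 10.7 degrees, less where a joint would pass 70% of its speed; a pose out of reach is approached as far as the arm can. A call is refused whole if a number of a shift passes 62.5 or a number of a turn 0.188, either way. A call with a gripper value outside its range is refused whole. The fingers move at their own pace and stop on an object; the grip force is fixed at half the most. Time passes only in rows, so rows that do not move let the fingers close. It gives the time, the measured TCP pose, the force, the opening and the grip force at its end, in the units of the state.
- monitor.sense(): the state, without advancing time (a new reading comes with each control period).
- cams.capture(name): name is "scene" or "side" or "wrist"; returns a dict with "color" (400x640x3 uint8, red, green, blue), "range_z" (400x640 float32, m along the optical axis (not along the pixel's ray), 0 where there is no reading), "vertical_fov" (degrees; the focal length in pixels is half the picture's height over the tangent of half this angle, whatever the lens; pixels are square), "cx", "cy" (the principal point, pixels), "extrinsics" (4x4, takes a point from camera to world coordinates). Camera axes: x right, y down, z forward; pixel columns grow to the right and rows downward; lengths in m; the calibration is good to about 2 mm. The wrist camera is an equidistant fisheye: a pixel r from the principal point sees the ray r / f radians off the axis. A picture is of the moment at which its call begins.
- ticket.finish_job(): hands the job in; it is judged then, once.
The state is a dict: "time_s": time; "joints": joint angles; "joint_velocities": joint speeds; "effort": joint torques, N m; "tcp_pos": TCP position; "ee_rot": TCP orientation; "wrist_force": force on the tool from outside, world axes, zero at the start; "moment": the same for the moment, N m; "gripper_width": opening from 0.0 (shut) to 1.0 (fully open); "gripper_force": force on a finger pad.
Only numpy, scipy, OpenCV 4.12 (cv2) and the standard library are available. Lean on these libraries where they do the work, as an engineer would, in place of code of your own. Each camera call takes 0.05 s, during which the arm holds its last target. There are 200 camera calls.

TASK

Push the loose aluminium rail along the bench into the steel three-sided fixture: angle it so that its left end goes in first behind the round post, then swing its right end in, until the rail lies flat against the back fence between the two cheeks. Work gently with the fingertips only: do not squeeze the rail or lift it off the bench, and leave the pot, jar, beaker, spanner and screwdriver where they are.

Things in the scene. Friction and masses are not known exactly. Their poses are not given: they have to be found in the camera images.
- rail: Loose straight length of bare slotted aluminium profile with grey end caps, 220 mm long (its own y), 30 mm wide (x), 28 mm high (z), about 0.3 to 0.5 kg; it slides flat on the bench. Origin: centre of its underside. Its +y end is the left end (seen from the robot), its -y end the right end. It starts in front of the fixture and to the right of the post.
- rail_left_end (a point): Centre of the rail's left end face, 14 mm above its underside
- rail_right_end (a point): Centre of the rail's right end face, 14 mm above its underside
- bay: Steel three-sided fixture fixed to the bench, open towards the robot, no floor, 25 mm high. Origin: at bench level, mid-length of the back fence's inner (robot-side) face; x points away from the robot, y to the left along the fence, which is 20 mm thick and 292 mm long. When home, the rail lies along y with its origin at x = -0.015, with 20 mm of play to either side of y = 0.
- left_cheek (a point): Robot-side end of the left cheek's inner face, at bench level (fixture frame x -0.050, y +0.130). The cheek is 16 mm thick, runs from here to the fence, 25 mm high
- right_cheek (a point): Robot-side end of the right cheek's inner face, at bench level (fixture frame x -0.070, y -0.130). The cheek is 16 mm thick, runs from here to the fence, 25 mm high
- post: Round upright steel post fixed to the bench, 20 mm in diameter, 45 mm high, in front of the left part of the fixture's opening; origin at the centre of its foot. The gap between post and fence is about 60 mm; between post and right cheek there is less room than the rail is long.
- pot: Loose white plastic pot with a red lid, 55 mm across, 60 mm high, left of the fixture: leave alone. Origin at the centre of its underside
- jar: Loose brown jar with a black lid, 42 mm across, 45 mm high, behind the fence: leave alone. Origin at the centre of its underside
- beaker: Loose clear beaker, 50 mm across, 56 mm high, right of the fixture: leave alone. Origin at the centre of its underside
- spanner: Loose flat open-ended spanner, 130 x 22 x 5 mm, behind the fence: leave alone. Origin at the centre of its underside
- driver: Loose red-handled screwdriver, 150 mm long, 22 mm thick, to the far right: leave alone. Origin at the centre of its underside
There are look-alikes about, which are no part of the job. Leave any black or red look-alike of the rail alone.

How it is judged:
By the outcome, as a careful person would: the job done as asked, in the order asked, and still so for the second after the job is handed in, with the robot touching nothing.
It also fails if it takes over 72 s, if anything falls off the work surface, if the arm or the gripper's body presses on something with over 40 N, if the wrist force passes 120 N, or if a joint passes its speed limit or range.

## Working session

There is one attempt and no reset: what is moved stays moved. The work goes in short steps, Python scripts to look and compute and a tool call to move; the robot and the scene stay as the last step left them, time stands still between calls to the robot, and variables do not carry over. Pictures are saved under pics/ and viewed, at most 10 in all, crops included, and the job is handed in when it is done.

Besides the shell and the picture viewer there is one more tool, called after "Request:" as a command line: name --argument value ..., lists and objects as JSON in quotes. drive_tool: Moves the arm, as the interface text tells. Its arguments: {"type":"object","properties":{"moves":{"type":"array","items":{"type":"object","properties":{"delta_pos":{"type":"array","items":{"type":"number"}},"turn":{"type":"number"},"claw":{"type":"number"}}}}},"required":["moves"]}

```bash
mkdir -p pics; cat > h.py <<'E'
import numpy as np, cv2
from station import monitor, cams, ticket
def shot(n,fn=None):
    c=cams.capture(n)
    if fn: cv2.imwrite(f'pics/{fn}.png',c['color'][:,:,::-1])
    return c
def cast(c,u,v,z):
    f=200/np.tan(np.radians(c['vertical_fov'])/2)
    d=np.array([(u-c['cx'])/f,(v-c['cy'])/f,1.]); E=np.array(c['extrinsics'])
    d=E[:3,:3]@d; o=E[:3,3]
    return o+d*(z-o[2])/d[2]
def cloud(c):
    f=200/np.tan(np.radians(c['vertical_fov'])/2)
    v,u=np.mgrid[:400,:640]; r=c['range_z']; E=np.array(c['extrinsics'])
    p=np.stack([(u-c['cx'])/f*r,(v-c['cy'])/f*r,r],-1)
    return p@E[:3,:3].T+E[:3,3]
E
python3 - <<'E'
from h import *
for n in('scene','side'):
    c=shot(n,n+'1'); print(n,c['vertical_fov'],np.round(c['extrinsics'],3).tolist())
print(monitor.sense())
E
```

```text
scene 42.746122196179556 [[0.697, -0.343, 0.629, -0.564], [-0.717, -0.356, 0.599, -1.121], [0.019, -0.869, -0.495, 0.9], [0.0, 0.0, 0.0, 1.0]]
side 48.00169767227381 [[-1.0, -0.016, 0.016, 0.53], [-0.022, 0.663, -0.748, 0.857], [0.002, -0.748, -0.664, 0.85], [0.0, 0.0, 0.0, 1.0]]
{'time_s': 0.1, 'joints': array([ 1.48152456e+01,  2.20861621e+01,  3.87027984e-01, -2.44773935e-02,
       -6.84117034e+01, -1.48178426e+01]), 'joint_velocities': array([-0.02799393, -0.07810896,  0.21795331,  0.04420598,  0.06148427,
        0.12590868]), 'effort': array([ 1.65357815e-04, -3.91689312e+01,  1.87934643e+01,  4.23187181e+00,
        1.34990664e-02, -6.93199490e-05]), 'tcp_pos': array([ 6.24455668e-01, -3.15872352e-06,  2.21569245e-01]), 'ee_rot': array([[-2.02786862e-04, -9.99998036e-01, -1.97171361e-03],
       [-9.99999973e-01,  2.03005341e-04, -1.10607247e-04],
       [ 1.11007298e-04,  1.97169113e-03, -9.99998050e-01]]), 'wrist_force': array([-0.33872053,  0.13890577,  0.28096188]), 'moment': array([-0.07841312, -0.0275471 , -0.0155449 ]), 'gripper_force': 0.0, 'gripper_width': 0.9995804335573056}
```

View pics/scene1.png

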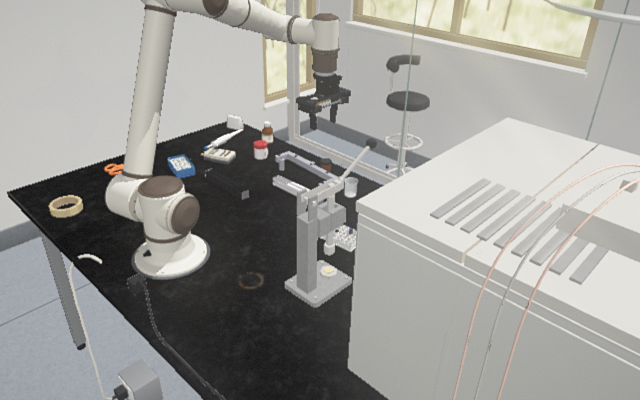

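View pics/side1.png

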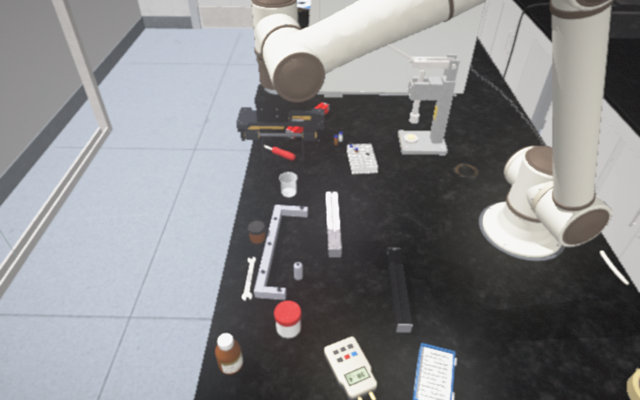

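The side view shows the rail at about (333,225), the post at (298,270) and the fixture opening at (305,210) to (285,295). The black look-alike is at (400,290), the pot at (288,318), the beaker at (288,184), and the jar and spanner are behind the fence.

```bash
python3 - <<'E'
from h import *
c=shot('side'); P=cloud(c); u0,v0=225,165
col=c['color'].astype(int); 
def rep(n,box,zl,zh,bright=90):
    a,b,x,y=box; p=P[b:y,a:x].reshape(-1,3); k=(col[b:y,a:x].min(-1).ravel()>bright)&(p[:,2]>zl)&(p[:,2]<zh)
    p=p[k]; r=cv2.minAreaRect((p[:,:2]*1000).astype(np.float32))
    print(n,len(p),'z',np.round(np.percentile(p[:,2],[5,50,95]),4),r,np.round(cv2.boxPoints(r)).tolist())
rep('rail',(318,185,348,262),.022,.036)
rep('post',(290,258,306,284),.038,.055)
rep('fix',(250,200,312,303),.019,.031)
rep('post all',(290,258,306,284),.01,.055)
for n,b in dict(beaker=(276,170,302,200),pot=(270,300,305,340)).items(): rep(n,b,.03,.08,20)
for x,y in((395,260),(400,300)): print(P[y,x])
im=cv2.resize(c['color'][165:345,225:425,::-1],None,fx=3.3,fy=3.3,interpolation=cv2.INTER_CUBIC); cv2.imwrite('pics/crop1.png',im)
E
```

```text
rail 670 z [0.0229 0.0285 0.0315] ((503.8808288574219, 4.7982940673828125), (30.243303298950195, 222.29470825195312), 2.1742584705352783) [[485.0, 115.0], [493.0, -107.0], [523.0, -106.0], [515.0, 116.0]]
post 53 z [0.0396 0.045  0.0485] ((586.8048095703125, 178.6807403564453), (16.43665313720703, 18.93665313720703), 2.945286273956299) [[578.0, 188.0], [579.0, 169.0], [595.0, 170.0], [595.0, 189.0]]
fix 1073 z [0.0213 0.0262 0.0291] ((623.467529296875, 98.06785583496094), (296.3833312988281, 100.89825439453125), 85.91244506835938) [[563.0, -46.0], [663.0, -53.0], [684.0, 242.0], [584.0, 249.0]]
post all 117 z [0.0138 0.036  0.048 ] ((587.2261962890625, 179.34205627441406), (17.32659149169922, 20.17497444152832), 2.576995849609375) [[578.0, 189.0], [579.0, 169.0], [596.0, 170.0], [595.0, 190.0]]
beaker 241 z [0.032  0.0461 0.0578] ((631.2357788085938, -131.42214965820312), (49.873104095458984, 48.41633224487305), 54.85898208618164) [[597.0, -138.0], [637.0, -166.0], [665.0, -125.0], [626.0, -97.0]]
pot 648 z [0.0356 0.0608 0.0635] ((601.180419921875, 316.80755615234375), (54.134395599365234, 53.93987274169922), 23.932144165039062) [[565.0, 330.0], [587.0, 281.0], [637.0, 303.0], [615.0, 352.0]]
[0.35409143 0.13881412 0.02311091]
[0.35588274 0.25559851 0.02391354]
```

View pics/crop1.png

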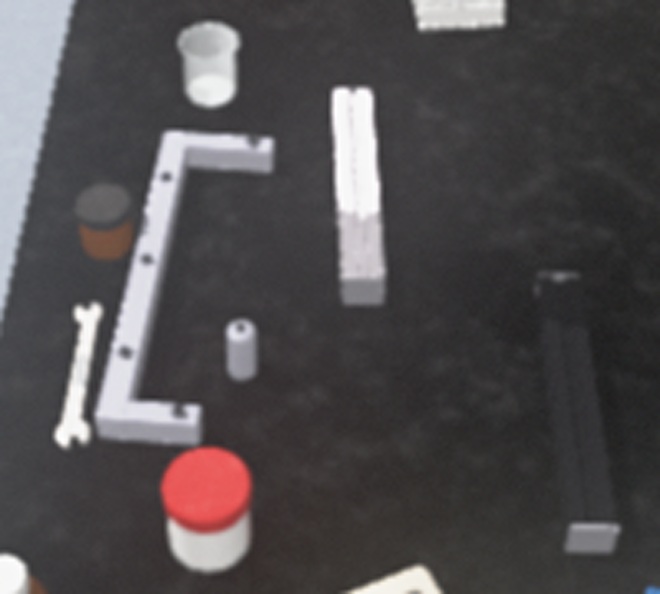

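The crop shows the fence's inner edge from about (187,163) to (132,403). The right cheek ends at (273,147), the left cheek ends at (200,412), and the post top is at (241,326).

```bash
python3 - <<'E'
from h import *
c=shot('side')
for n,(x,y),z in [('inR',(186,163),.025),('inL',(132,403),.025),('outR',(165,132),.025),('outL',(98,420),.025),('Rch',(273,154),.025),('Lch',(200,405),.025),('post',(241,327),.045),('rail LB',(380,276),.028),('rail LF',(341,278),.028),('rail RF',(333,90),.028),('rail RB',(371,89),.028)]:
    print(n,np.round(cast(c,225+x/3.3-.35,165+y/3.3-.35,z)*1000))
E
```

```text
inR [642. -13.  25.]
inL [659. 227.  25.]
outR [662. -50.  25.]
outL [681. 242.  25.]
Rch [572. -26.  25.]
Lch [612. 228.  25.]
post [587. 175.  45.]
rail LB [487. 108.  28.]
rail LF [516. 111.  28.]
rail RF [ 523. -104.   28.]
rail RB [ 491. -106.   28.]
```

Request:
drive_tool --moves '[{"delta_pos": [-45,60,0],"turn": 0,"claw": 0},{"delta_pos": [-50,60,20],"turn": 0,"claw": 0},{"delta_pos": [0,45,50],"turn": 0,"claw": 0},{"delta_pos": [0,0,50],"turn": 0,"claw": 0},{"delta_pos": [0,0,0],"turn": 0,"claw": 0}]'

```text
time_s: 0.82
tcp_pos: [0.4839, 0.0753, 0.108]
ee_rot: [[0.0, -1.0, -0.007], [-1.0, -0.0, -0.003], [0.003, 0.007, -1.0]]
wrist_force: [0.3, -0.1, 0.7]
gripper_width: 0.513
gripper_force: 0.0
```

Request:
drive_tool --moves '[{"delta_pos": [10,16,0],"turn": 0,"claw": 0},{"delta_pos": [10,16,0],"turn": 0,"claw": 0},{"delta_pos": [0,0,30],"turn": 0,"claw": 0},{"delta_pos": [0,0,30],"turn": 0,"claw": 0},{"delta_pos": [0,0,0],"turn": 0,"claw": 0},{"delta_pos": [0,0,0],"turn": 0,"claw": 0}]'

```text
time_s: 1.58
tcp_pos: [0.4566, 0.0569, 0.0523]
ee_rot: [[0.0, -1.0, 0.003], [-1.0, -0.0, 0.001], [-0.001, -0.003, -1.0]]
wrist_force: [-0.2, 0.2, 0.0]
gripper_width: 0.003
gripper_force: 0.0
```

Request:
drive_tool --moves '[{"delta_pos": [0,0,20],"turn": 0,"claw": 0},{"delta_pos": [0,0,20],"turn": 0,"claw": 0},{"delta_pos": [0,0,0],"turn": 0,"claw": 0},{"delta_pos": [0,-7,0],"turn": 0,"claw": 0},{"delta_pos": [0,-7,0],"turn": 0,"claw": 0},{"delta_pos": [0,-7,0],"turn": 0,"claw": 0},{"delta_pos": [0,-7,0],"turn": 0,"claw": 0},{"delta_pos": [0,-7,0],"turn": 0,"claw": 0},{"delta_pos": [0,-7,0],"turn": 0,"claw": 0},{"delta_pos": [0,-7,0],"turn": 0,"claw": 0},{"delta_pos": [0,-7,0],"turn": 0,"claw": 0},{"delta_pos": [0,0,0],"turn": 0,"claw": 0}]'

```text
time_s: 3.08
tcp_pos: [0.5124, 0.0567, 0.0107]
ee_rot: [[0.0, -1.0, 0.003], [-1.0, -0.0, 0.001], [-0.001, -0.003, -1.0]]
wrist_force: [0.5, -0.8, -0.7]
gripper_width: 0.006
gripper_force: 0.0
```

```bash
cat >> h.py <<'E'
O=np.array([652,97.]); t=np.radians(3.9); X=np.array([np.cos(t),-np.sin(t)]); Y=np.array([np.sin(t),np.cos(t)])
def rail(fn=None,tip=None):
    "rail top by depth and brightness in the side view"
    c=shot('side',fn); P=cloud(c)*1000; g=c['color'].astype(int)
    k=(g.min(-1)>75)&(P[...,2]>23)&(P[...,2]<33)&(P[...,1]>-190)&(P[...,1]<245)&(P[...,0]>400)&(P[...,0]<652)
    q=P[...,:2]-O; bx=q@X; by=q@Y
    k&=(bx<-2)&(abs(by)<128)|(bx<-78)
    k&=np.hypot(P[...,0]-587,P[...,1]-178)>16
    k=k.astype(np.uint8); n,l,s,_=cv2.connectedComponentsWithStats(cv2.dilate(k,np.ones((3,3))))
    m=(l==1+s[1:,4].argmax())&(k>0); p=P[m][:,:2].astype(np.float32)
    r=cv2.minAreaRect(p); B=cv2.boxPoints(r); e=sorted([(B[i]+B[(i+1)%4])/2 for i in range(4)],key=lambda e:e[1])
    R,L=e[0],e[-1]; C=(R+L)/2; d=L-R; th=np.degrees(np.arctan2(d[0],d[1]))
    f=lambda w:np.round([(w-O)@X,(w-O)@Y])
    print('n',len(p),'size',np.round(r[1]),'C',np.round(C),'L',np.round(L),'R',np.round(R),'lean',round(float(th),1)); print('bay C',f(C),'L',f(L),'R',f(R),'th',round(float(th)-3.9,1))
    return c
E
python3 -c "
from h import *
rail('a')"
```

```text
n 251 size [76. 37.] C [541.  74.] L [549. 111.] R [533.  37.] lean 12.0
bay C [-109.  -30.] L [-104.    7.] R [-115.  -67.] th 8.1
```

Request:
drive_tool --moves '[{"delta_pos": [0,-7,0],"turn": 0,"claw": 0},{"delta_pos": [0,-7,0],"turn": 0,"claw": 0},{"delta_pos": [0,-7,0],"turn": 0,"claw": 0},{"delta_pos": [0,0,0],"turn": 0,"claw": 0},{"delta_pos": [0,10,0],"turn": 0,"claw": 0},{"delta_pos": [20,40,-20],"turn": 0,"claw": 0},{"delta_pos": [40,40,-50],"turn": 0.1,"claw": 0},{"delta_pos": [50,0,-50],"turn": 0.18,"claw": 0},{"delta_pos": [50,0,0],"turn": 0.14,"claw": 0},{"delta_pos": [0,0,0],"turn": 0,"claw": 0},{"delta_pos": [0,0,0],"turn": 0,"claw": 0}]'

```text
time_s: 4.5
tcp_pos: [0.4303, -0.0888, 0.1163]
ee_rot: [[-0.407, -0.913, 0.001], [-0.913, 0.407, 0.0], [-0.001, -0.001, -1.0]]
wrist_force: [-1.3, -0.4, -0.9]
gripper_width: 0.008
gripper_force: 0.0
```

```bash
python3 -c "
from h import *
rail('b')"
```

```text
n 659 size [223.  32.] C [545.   1.] L [579. 107.] R [ 510. -105.] lean 18.1
bay C [-100. -103.] L [-73.   5.] R [-128. -211.] th 14.2
```

View pics/b.png

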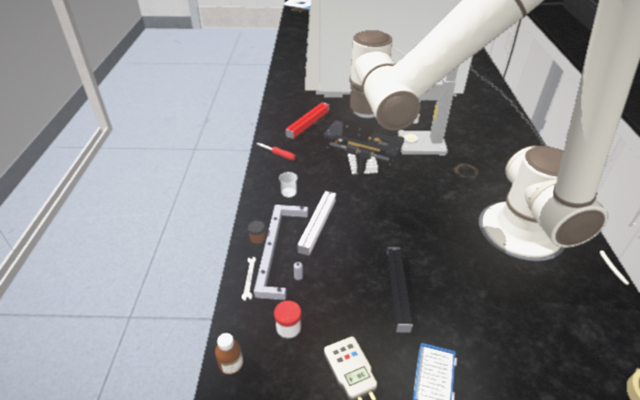

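Picture b shows the rail at (318,222), clear of everything with its left end leading. It needs about 6° more lean, so I'll push close to its left end.

Request:
drive_tool --moves '[{"delta_pos": [-44,-2,0],"turn": 0,"claw": 0},{"delta_pos": [-44,-2,0],"turn": 0,"claw": 0},{"delta_pos": [-44,-2,0],"turn": 0,"claw": 0},{"delta_pos": [-44,-2,0],"turn": 0,"claw": 0},{"delta_pos": [-44,0,0],"turn": 0,"claw": 0},{"delta_pos": [0,0,35],"turn": 0,"claw": 0},{"delta_pos": [0,0,35],"turn": 0,"claw": 0},{"delta_pos": [0,0,0],"turn": 0,"claw": 0},{"delta_pos": [0,0,0],"turn": 0,"claw": 0}]'

```text
time_s: 5.68
tcp_pos: [0.5281, 0.1098, 0.047]
ee_rot: [[-0.406, -0.914, 0.001], [-0.914, 0.406, 0.0], [-0.001, -0.001, -1.0]]
wrist_force: [-0.0, -0.0, 1.1]
gripper_width: 0.005
gripper_force: 0.0
```

Request:
drive_tool --moves '[{"delta_pos": [0,0,36],"turn": 0,"claw": 0},{"delta_pos": [0,0,0],"turn": 0,"claw": 0},{"delta_pos": [0,-8,0],"turn": 0,"claw": 0},{"delta_pos": [0,-7,0],"turn": 0,"claw": 0},{"delta_pos": [0,-7,0],"turn": 0,"claw": 0},{"delta_pos": [0,-6,0],"turn": 0,"claw": 0},{"delta_pos": [0,-6,0],"turn": 0,"claw": 0},{"delta_pos": [0,0,0],"turn": 0,"claw": 0},{"delta_pos": [0,12,0],"turn": 0,"claw": 0},{"delta_pos": [0,13,-20],"turn": 0,"claw": 0},{"delta_pos": [0,0,-40],"turn": 0,"claw": 0},{"delta_pos": [0,0,-40],"turn": 0,"claw": 0}]'

```text
time_s: 7.18
tcp_pos: [0.5342, 0.1053, 0.1109]
ee_rot: [[-0.407, -0.913, -0.001], [-0.913, 0.407, -0.001], [0.001, 0.001, -1.0]]
wrist_force: [-0.3, 0.7, -0.7]
gripper_width: 0.009
gripper_force: 0.0
```

Request:
drive_tool --moves '[{"delta_pos": [41,-9,0],"turn": 0,"claw": 0},{"delta_pos": [41,-9,0],"turn": 0,"claw": 0},{"delta_pos": [41,-9,0],"turn": 0,"claw": 0},{"delta_pos": [41,-9,0],"turn": 0,"claw": 0},{"delta_pos": [41,-9,0],"turn": 0,"claw": 0},{"delta_pos": [40,-10,0],"turn": 0,"claw": 0},{"delta_pos": [0,0,0],"turn": 0,"claw": 0},{"delta_pos": [0,0,0],"turn": 0,"claw": 0}]'

```text
time_s: 8.18
tcp_pos: [0.4854, -0.1407, 0.1101]
ee_rot: [[-0.408, -0.913, -0.0], [-0.913, 0.408, 0.0], [-0.0, 0.0, -1.0]]
wrist_force: [0.2, -0.0, -0.3]
gripper_width: 0.006
gripper_force: 0.0
```

```bash
python3 -c "
from h import *
c=rail('d'); P=cloud(c)*1000
k=(abs(P[...,0]-470)<130)&(abs(P[...,1]+220)<60)&(P[...,2]>8)&(P[...,2]<70)
q=P[k];print(len(q),np.percentile(q,[2,50,98],axis=0).round())"
```

```text
n 665 size [222.  31.] C [548.  -1.] L [589. 102.] R [ 507. -104.] lean 21.8
bay C [ -97. -105.] L [-63.   1.] R [-131. -210.] th 17.9
361 [[ 371. -279.   10.]
 [ 408. -246.   20.]
 [ 448. -223.   29.]]
```

Request:
drive_tool --moves '[{"delta_pos": [0,-2,30],"turn": 0,"claw": 0},{"delta_pos": [0,0,35],"turn": 0,"claw": 0},{"delta_pos": [0,0,34],"turn": 0,"claw": 0},{"delta_pos": [0,0,0],"turn": 0,"claw": 0},{"delta_pos": [-12,0,0],"turn": 0,"claw": 0},{"delta_pos": [-10,0,0],"turn": 0,"claw": 0},{"delta_pos": [-6,0,0],"turn": 0,"claw": 0},{"delta_pos": [-6,0,0],"turn": 0,"claw": 0},{"delta_pos": [-6,0,0],"turn": 0,"claw": 0},{"delta_pos": [-6,0,0],"turn": 0,"claw": 0},{"delta_pos": [-6,0,0],"turn": 0,"claw": 0},{"delta_pos": [0,0,0],"turn": 0,"claw": 0}]'

```text
time_s: 9.72
tcp_pos: [0.5086, -0.0945, 0.0116]
ee_rot: [[-0.408, -0.913, -0.0], [-0.913, 0.408, -0.0], [0.0, 0.0, -1.0]]
wrist_force: [-1.4, -2.6, 1.4]
gripper_width: 0.005
gripper_force: 1.3
```

```bash
python3 -c "
from h import *
rail('e')"
```

```text
n 709 size [225.  32.] C [557.  19.] L [602. 122.] R [513. -85.] lean 23.2
bay C [-89. -85.] L [-52.  22.] R [-126. -191.] th 19.3
```

Request:
drive_tool --moves '[{"delta_pos": [-6,0,0],"turn": 0,"claw": 0},{"delta_pos": [-6,0,0],"turn": 0,"claw": 0},{"delta_pos": [-6,0,0],"turn": 0,"claw": 0},{"delta_pos": [-6,0,0],"turn": 0,"claw": 0},{"delta_pos": [-6,0,0],"turn": 0,"claw": 0},{"delta_pos": [-6,0,0],"turn": 0,"claw": 0},{"delta_pos": [-6,0,0],"turn": 0,"claw": 0},{"delta_pos": [-6,0,0],"turn": 0,"claw": 0},{"delta_pos": [-6,0,0],"turn": 0,"claw": 0},{"delta_pos": [0,0,0],"turn": 0,"claw": 0}]'

```text
time_s: 11.02
tcp_pos: [0.531, -0.0448, 0.0111]
ee_rot: [[-0.408, -0.913, 0.0], [-0.913, 0.408, 0.0], [-0.0, -0.0, -1.0]]
wrist_force: [-0.9, -1.7, 2.0]
gripper_width: 0.006
gripper_force: 0.9
```

```bash
python3 -c "
from h import *
rail('f')"
```

```text
n 774 size [224.  32.] C [581.  68.] L [627. 170.] R [535. -34.] lean 24.3
bay C [-69. -34.] L [-30.  71.] R [-108. -139.] th 20.4
```

View pics/f.png

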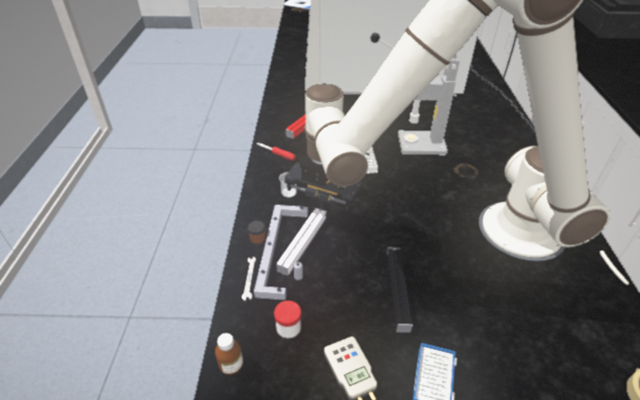

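Picture f shows the left end of the rail passing behind the post, with the post at (298,270) and the rail from (285,270) to (322,212). I'll push on for 36 mm, then retreat.

Request:
drive_tool --moves '[{"delta_pos": [-6,0,0],"turn": 0,"claw": 0},{"delta_pos": [-6,0,0],"turn": 0,"claw": 0},{"delta_pos": [-6,0,0],"turn": 0,"claw": 0},{"delta_pos": [-6,0,0],"turn": 0,"claw": 0},{"delta_pos": [-6,0,0],"turn": 0,"claw": 0},{"delta_pos": [-6,0,0],"turn": 0,"claw": 0},{"delta_pos": [0,0,0],"turn": 0,"claw": 0},{"delta_pos": [10,0,0],"turn": 0,"claw": 0},{"delta_pos": [15,0,-20],"turn": 0,"claw": 0},{"delta_pos": [0,0,-40],"turn": 0,"claw": 0},{"delta_pos": [0,0,-30],"turn": 0,"claw": 0},{"delta_pos": [0,0,0],"turn": 0,"claw": 0}]'

```text
time_s: 12.58
tcp_pos: [0.5372, -0.0351, 0.1039]
ee_rot: [[-0.408, -0.913, 0.007], [-0.913, 0.408, 0.001], [-0.004, -0.006, -1.0]]
wrist_force: [0.4, 0.1, -0.2]
gripper_width: 0.006
gripper_force: 0.0
```

Request:
drive_tool --moves '[{"delta_pos": [-22,16,0],"turn": 0,"claw": 0},{"delta_pos": [-22,16,0],"turn": 0,"claw": 0},{"delta_pos": [-22,15,0],"turn": 0,"claw": 0},{"delta_pos": [-22,15,0],"turn": 0,"claw": 0},{"delta_pos": [0,0,0],"turn": 0.175,"claw": 0.4},{"delta_pos": [0,0,0],"turn": 0.175,"claw": 1},{"delta_pos": [0,0,0],"turn": 0.175,"claw": 1},{"delta_pos": [0,0,0],"turn": 0.175,"claw": 1},{"delta_pos": [0,0,0],"turn": 0.175,"claw": 1},{"delta_pos": [0,0,0],"turn": 0.175,"claw": 1},{"delta_pos": [0,0,0],"turn": 0.17,"claw": 1},{"delta_pos": [0,0,0],"turn": 0,"claw": 1}]'

```text
time_s: 14.08
tcp_pos: [0.5141, 0.0702, 0.1002]
ee_rot: [[-0.998, 0.068, -0.002], [0.068, 0.998, -0.0], [0.001, -0.0, -1.0]]
wrist_force: [-0.5, 0.5, -0.3]
gripper_width: 0.834
gripper_force: 0.0
```

```bash
python3 -c "
from h import *
rail('g'); s=monitor.sense(); w=s['tcp_pos'][:2]*1000-O; print(w@X,w@Y,s['ee_rot'].round(3),s['joints'].round(),s['gripper_width'])"
```

```text
n 805 size [221.  33.] C [598. 103.] L [643. 204.] R [553.   2.] lean 24.1
bay C [-54.   2.] L [-16. 106.] R [ -93. -101.] th 20.2
-135.6764421763597 -36.050693417843064 [[-0.998  0.067 -0.001]
 [ 0.067  0.998 -0.   ]
 [ 0.001 -0.    -1.   ]] [  26.   19.  -24.   -0.  -47. -120.] 0.8796147066126991
```

Request:
drive_tool --moves '[{"delta_pos": [0,0,30],"turn": 0,"claw": 1},{"delta_pos": [0,0,30],"turn": 0,"claw": 1},{"delta_pos": [0,0,29],"turn": 0,"claw": 1},{"delta_pos": [0,0,0],"turn": 0,"claw": 1},{"delta_pos": [-9,0,0],"turn": 0,"claw": 1},{"delta_pos": [-8,0,0],"turn": 0,"claw": 1},{"delta_pos": [-6,0,0],"turn": 0,"claw": 1},{"delta_pos": [-6,0,0],"turn": 0,"claw": 1},{"delta_pos": [-6,0,0],"turn": 0,"claw": 1},{"delta_pos": [-6,0,0],"turn": 0,"claw": 1},{"delta_pos": [-6,0,0],"turn": 0,"claw": 1},{"delta_pos": [0,0,0],"turn": 0,"claw": 1}]'

```text
time_s: 15.62
tcp_pos: [0.5627, 0.0676, 0.0123]
ee_rot: [[-0.998, 0.069, 0.002], [0.069, 0.998, 0.001], [-0.002, 0.001, -1.0]]
wrist_force: [0.3, 0.3, -0.9]
gripper_width: 0.998
gripper_force: 0.0
```

```bash
python3 -c "
from h import *
rail('i')"
```

```text
n 462 size [131.  31.] C [620. 149.] L [635. 213.] R [604.  85.] lean 13.9
bay C [-36.  50.] L [-24. 114.] R [-47. -15.] th 10.0
```

Request:
drive_tool --moves '[{"delta_pos": [-6,0,0],"turn": 0,"claw": 1},{"delta_pos": [-6,0,0],"turn": 0,"claw": 1},{"delta_pos": [-6,0,0],"turn": 0,"claw": 1},{"delta_pos": [-6,0,0],"turn": 0,"claw": 1},{"delta_pos": [-6,0,0],"turn": 0,"claw": 1},{"delta_pos": [-5,0,0],"turn": 0,"claw": 1},{"delta_pos": [-4,0,0],"turn": 0,"claw": 1},{"delta_pos": [0,0,0],"turn": 0,"claw": 1}]'

```text
time_s: 16.68
tcp_pos: [0.6012, 0.0648, 0.0122]
ee_rot: [[-0.998, 0.069, 0.001], [0.069, 0.998, 0.0], [-0.001, 0.0, -1.0]]
wrist_force: [-1.7, 0.0, -0.1]
gripper_width: 1.0
gripper_force: 0.8
```

```bash
python3 -c "
from h import *
rail('j')"
```

```text
n 457 size [120.  34.] C [634. 157.] L [638. 217.] R [629.  97.] lean 4.3
bay C [-22.  59.] L [-22. 119.] R [-23.  -1.] th 0.4
```

Request:
drive_tool --moves '[{"delta_pos": [-3,0,0],"turn": 0,"claw": 1},{"delta_pos": [-2,0,0],"turn": 0,"claw": 1},{"delta_pos": [-2,0,0],"turn": 0,"claw": 1},{"delta_pos": [0,0,0],"turn": 0,"claw": 1}]'

```text
time_s: 17.23
tcp_pos: [0.6078, 0.0642, 0.0121]
ee_rot: [[-0.998, 0.069, 0.0], [0.069, 0.998, 0.0], [-0.0, 0.0, -1.0]]
wrist_force: [-3.4, -0.2, 2.9]
gripper_width: 1.003
gripper_force: 1.4
```

Request:
drive_tool --moves '[{"delta_pos": [-1,0,0],"turn": 0,"claw": 1},{"delta_pos": [-1,0,0],"turn": 0,"claw": 1},{"delta_pos": [0,0,0],"turn": 0,"claw": 1}]'

```text
time_s: 17.6
tcp_pos: [0.6081, 0.0641, 0.0122]
ee_rot: [[-0.998, 0.069, -0.003], [0.069, 0.998, -0.0], [0.003, -0.0, -1.0]]
wrist_force: [-7.4, 2.0, 5.3]
gripper_width: 0.998
gripper_force: 3.5
```

Request:
drive_tool --moves '[{"delta_pos": [-1,0,0],"turn": 0,"claw": 1},{"delta_pos": [-1,0,0],"turn": 0,"claw": 1},{"delta_pos": [0,0,0],"turn": 0,"claw": 1}]'

```text
time_s: 17.98
tcp_pos: [0.6082, 0.064, 0.0121]
ee_rot: [[-0.998, 0.07, -0.007], [0.07, 0.998, -0.001], [0.007, -0.001, -1.0]]
wrist_force: [-11.2, 4.4, 8.7]
gripper_width: 1.001
gripper_force: 5.7
```

Request:
drive_tool --moves '[{"delta_pos": [5,0,0],"turn": 0,"claw": 1},{"delta_pos": [15,0,0],"turn": 0,"claw": 1},{"delta_pos": [30,0,0],"turn": 0,"claw": 1},{"delta_pos": [35,0,-30],"turn": 0,"claw": 1},{"delta_pos": [40,0,-50],"turn": 0,"claw": 1},{"delta_pos": [0,0,-40],"turn": 0,"claw": 1},{"delta_pos": [0,0,0],"turn": 0,"claw": 1},{"delta_pos": [0,0,0],"turn": 0,"claw": 1}]'

```text
time_s: 18.98
tcp_pos: [0.4883, 0.0727, 0.131]
ee_rot: [[-0.998, 0.07, 0.002], [0.07, 0.998, 0.001], [-0.002, 0.001, -1.0]]
wrist_force: [0.2, -0.2, -0.9]
gripper_width: 0.997
gripper_force: 0.0
```

```bash
python3 -c "
from h import *
c=rail('k'); im=cv2.resize(c['color'][165:345,225:425,::-1],None,fx=3.3,fy=3.3,interpolation=cv2.INTER_CUBIC); cv2.imwrite('pics/k2.png',im)"
```

```text
n 669 size [223.  27.] C [637. 107.] L [645. 218.] R [629.  -5.] lean 3.9
bay C [-16.   8.] L [-16. 120.] R [ -16. -103.] th -0.0
```

View pics/k2.png

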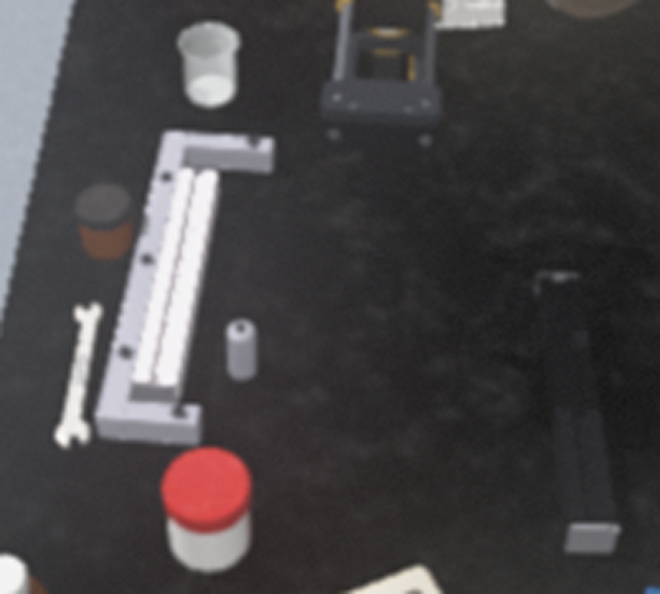

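The picture shows the rail flat along the fence between the cheeks, from (195,172) to (155,395). The pot, jar, beaker and spanner have not moved, and the gripper is clear of everything.

```bash
python3 -c "
from h import *
print(ticket.finish_job())"
```

```text
the job is handed in; nothing more can be done
None
```

The rail lies flat against the back fence between the two cheeks, left end in first behind the post, by fingertip pushes only; the final picture shows the pot, jar, beaker and spanner unmoved (the screwdriver was outside that picture), and the job was handed in at about 19 s with the arm clear.

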